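# Unclip the green-labelled spice jar and stand it on the coaster

## Task

Get the spice jar with the black and green label ready for cooking: pull it sideways out of its spring clip, straight out through the open front of the clip and not up out of it, and stand it upright in the middle of the checkered coaster. Set it down without dropping it, let go, and leave the jar with the blue and white label in its clip.

Things in the scene. Friction and masses are not known exactly. Their poses are not given: they have to be found in the camera images.
- green_jar: the jar to move: upright cylindrical spice jar, 41 mm diameter, 105 mm tall, about 0.1 kg, black cap fixed on. Origin at the centre of its underside, z up its axis. Label black with green leaves, cap top dark. Starts in either clip of the rack. Pulled level it resists with 10 to 15 N in the first 15 mm, then snaps free; 45 mm out it is clear.
- blue_jar: the jar to leave: upright cylindrical spice jar, 41 mm diameter, 105 mm tall, about 0.1 kg, black cap fixed on. Origin at the centre of its underside, z up its axis. Label dark blue over white, facing the robot as the other's does; blue disc on the cap top. It starts in the rack's other clip.
- rack: fixed wooden rack, 212 mm along y, two white C-shaped spring clips. Origin on the worktop midway between the clips; x points into the rack (away from the robot): jars come out along -x. Clip axes upright at x 0, y +-55 mm. Jars stand on its 10 mm thick foot (ends at x -26), gripped at z 36 to 52; lips end at x -22; back at x 31 to 43 is 70 high: above that jars stand free.
- coaster: square coaster checkered black and white, 95 x 95 mm, 6 mm thick, loose and flat on the worktop to the right of the rack. Origin at the centre of its underside, z up.
Not all that is in view belongs to the job. Leave any red or yellow look-alike of the green_jar alone.

How it is judged:
By the outcome, as a careful person would: the job done as asked, in the order asked, and still so for the second after the job is handed in, with the robot touching nothing.
It also fails if it takes over 38 s, if anything falls off the work surface, if the arm or the gripper's body presses on something with over 40 N, if the wrist force passes 120 N, or if a joint passes its speed limit or range.

## Robot

A 6-joint arm with a two-finger parallel gripper is mounted at the origin on the work surface; the furniture and walls round the work are solid. World frame = base frame: x ahead of the robot, y to its left, z up, the work surface at z = 0. Lengths are in m, angles in rad, forces in N, time in s.
With the tool pointing down it reaches from about 0.25 to 0.775 m from the base axis. Payload 4 kg.
Tool frame: the origin (TCP) lies at the centre of the arm's flange, where the gripper is bolted on; the fingertips stand 199 mm ahead of it and the grasp point (between the pads) lies 180 mm ahead of it (robot.tcp_to_tips is the z of the fingertips in the tool frame, in m); z points along the fingers, y is the line along which they close (so a half turn about z gives the same grasp; the last joint's range is limited). The gripper opens to 94 mm and grips with 3 to 60 N. Pads are 16 mm wide; open, the fingers measure 119 mm over their backs; the gripper's body (75 mm by 177 mm) begins 78 mm behind the grasp point.
Start: joints at [-0.103, 0.087, 1.371, -0, 1.684, -0.103], TCP at [0.55, -0, 0.405] pointing down, gripper open.
Joint ranges: [-3.1, 3.1], [-0.76, 2.03], [0.27, 2.55], [-1.08, 4.22], [0.17, 2.65], [-2.57, 2.57]. Speed limits (rad/s): [2.79, 2.79, 3.14, 3.14, 3.14, 3.14].

## Interface

Orientations are given as [roll, pitch, yaw] about the fixed x, y, z axes, in that order (R = Rz(yaw) Ry(pitch) Rx(roll)).
In Python, from bench import robot gives the robot as it stands.
- The arm moves only by the tool play_rows, never from a script. Its arguments are lists of equal length, an entry for each row: "translation": the shift along the tool's x, y, z scaled (see below), a list of three; "twist": the turn, a rotation vector about the tool's x, y, z scaled (see below), a list of three; "gripper": the opening, from -1 (shut) to 1 (fully open). A call has 1 to 8 rows; each row shifts and turns the commanded pose from where the row before left it, along the tool's axes as they then stand; what a row does not reach is not made up. The controller multiplies each number of a shift by 0.04 m and each number of a turn by 0.1 rad. A row lasts 1/10 s, in which the tool goes at most 50 mm and 8.59 degrees, less where a joint would pass 70% of its speed; a pose out of reach is approached as far as the arm can. A call with a number of a shift or a turn outside -1 to 1 is refused whole. A call with a gripper value outside its range is refused whole. The fingers move at their own pace and stop on an object; the grip force is fixed at half the most. Time passes only in rows, so rows that do not move let the fingers close. It gives the time, the measured TCP pose, the force, the opening and the grip force at its end, in the units of the state.
- robot.get_obs(): the state, without advancing time (a new reading comes with each control period).
- robot.snapshot(name): name is "scene" or "side" or "wrist"; returns the picture (400x640x3 uint8, red, green, blue); there is no depth.
- robot.camera_model(name): a dict with "camera_matrix" (3x3 intrinsics, pixels), "k1" (the pictures are not rectified: a ray, as slopes to the right and down, at radius r is drawn at 1 + k1 r^2 times it, then the intrinsics apply), "rvec" (rotation vector, rad) and "tvec" (3), from world to camera coordinates, as OpenCV has them. Camera axes: x right, y down, z forward; pixel columns grow to the right and rows downward; lengths in m; the calibration is good to about 2 mm. A picture is of the moment at which its call begins: read the wrist's pose just before it. camera_model takes no time and is no camera call; for the wrist camera it gives the pose at the moment of the call.
- robot.close_job(): hands the job in; it is judged then, once.
Trained networks look in the newest picture that a camera, given by its name, has taken for a name from the list of things; names that differ only in an ending like _2 or _b are one class to them, and where a whole thing is asked for, a point or a joint stands for the part that bears it (a point fixed in the world has none). Each returns a list of dicts, best first, with "score" (0 to 1); they miss things now and then, are a little off and sometimes report something else, mostly with a low value. They report only what shows in the picture. A call takes as long as a camera call. They do not tell look-alikes from the thing itself.
- robot.recognise(name, camera): "centre" ([x, y, z] in m, in world coordinates, good to about 4 mm: the middle of the surface that is visible of it).
- robot.spot_point(name, camera): "centre" ([x, y, z] in m, in world coordinates, good to about 4 mm: a listed point, or the origin of a listed thing).
The state is a dict: "time": time; "joint_positions": joint angles; "qvel": joint speeds; "joint_torque": joint torques, N m; "tool_pos": TCP position; "ee_rot": TCP orientation; "wrist_force": force on the tool from outside, world axes, zero at the start; "wrist_torque": the same for the moment, N m; "width": finger opening in m; "finger_force": force on a finger pad.
Only numpy, scipy, OpenCV 4.12 (cv2) and the standard library are available. Lean on these libraries where they do the work, as an engineer would, in place of code of your own. Each camera call takes 0.05 s, during which the arm holds its last target. There are 200 camera calls.

## Working session

There is one attempt and no reset: what is moved stays moved. The work goes in short steps, Python scripts to look and compute and a tool call to move; the robot and the scene stay as the last step left them, time stands still between calls to the robot, and variables do not carry over. Pictures are saved under pics/ and viewed, at most 10 in all, crops included, and the job is handed in when it is done.

Besides the shell and the picture viewer there is one more tool, called after "Call:" as a command line: name --argument value ..., lists and objects as JSON in quotes. play_rows: Moves the arm, as the interface text tells. Its arguments: {"type":"object","properties":{"translation":{"type":"array","items":{"type":"array","items":{"type":"number","minimum":-1,"maximum":1}}},"twist":{"type":"array","items":{"type":"array","items":{"type":"number","minimum":-1,"maximum":1}}},"gripper":{"type":"array","items":{"type":"number"}}},"required":["translation","twist","gripper"]}

```bash
mkdir -p pics; python3 - <<'E'
from bench import robot
import cv2
o=robot.get_obs();print(o['time'],o['tool_pos'],o['ee_rot'],o['width'])
ims=[]
for c in("scene","side"):
    cv2.imwrite(f'pics/{c}0.png',robot.snapshot(c)[:,:,::-1])
    for n in("green_jar","blue_jar","rack","coaster"):
        for f in ("recognise","spot_point"):
            print(c,n,f,[([round(float(v),3) for v in d['centre']],round(float(d['score']),2)) for d in getattr(robot,f)(n,c)][:4])
E
```

```text
0.0 [5.49882711e-01 1.29602955e-05 4.03527276e-01] [-3.13942773e+00 -2.06169123e-04  1.57078032e+00] 0.09425741990900062
scene green_jar recognise [([0.699, 0.02, 0.067], 0.86), ([0.573, -0.046, 0.078], 0.7)]
scene green_jar spot_point [([0.586, -0.063, 0.007], 0.67), ([0.473, 0.008, 0.002], 0.65), ([0.713, 0.006, 0.001], 0.56)]
scene blue_jar recognise [([0.558, 0.059, 0.078], 0.76)]
scene blue_jar spot_point [([0.567, 0.049, 0.007], 0.79)]
scene rack recognise [([0.58, 0.069, 0.009], 0.61)]
scene rack spot_point [([0.579, -0.003, -0.002], 0.84)]
scene coaster recognise [([0.47, -0.258, 0.009], 0.74)]
scene coaster spot_point [([0.475, -0.264, 0.006], 0.78), ([0.578, -0.003, -0.004], 0.22)]
side green_jar recognise [([0.468, -0.008, 0.064], 0.92), ([0.582, -0.075, 0.083], 0.81), ([0.698, -0.01, 0.068], 0.71)]
side green_jar spot_point [([0.586, -0.059, 0.009], 0.88), ([0.704, 0.005, 0.004], 0.82), ([0.469, 0.007, -0.004], 0.82)]
side blue_jar recognise [([0.568, 0.032, 0.084], 0.8)]
side blue_jar spot_point [([0.568, 0.05, 0.014], 0.88)]
side rack recognise [([0.594, -0.067, 0.015], 0.97)]
side rack spot_point [([0.576, -0.005, -0.001], 0.89)]
side coaster recognise [([0.477, -0.269, 0.008], 0.7)]
side coaster spot_point [([0.477, -0.263, -0.001], 0.72)]
```

View pics/scene0.png

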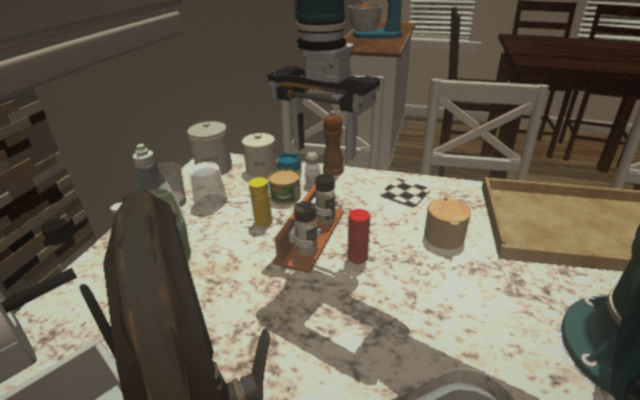

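View pics/side0.png

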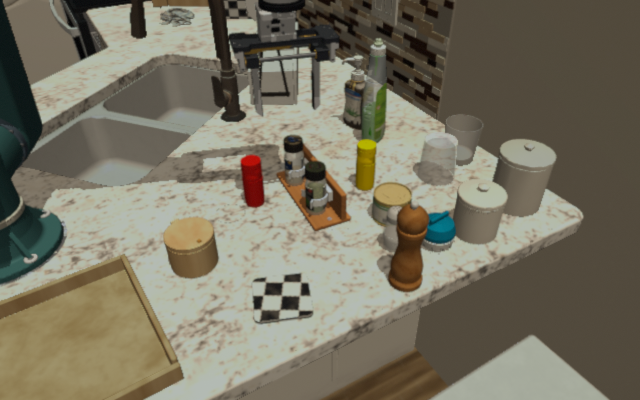

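The black/green jar (in the clip nearer the coaster) is at about (0.587, -0.060). The blue jar is at (0.567, 0.050), so the rack yaw is about 0.17. Red (0.470, 0.008) and yellow (0.706, 0.005) are look-alikes. I'll turn and move over the jar, then look closer.

Call:
play_rows --translation '[[0,0,0],[0,0,0],[0,0,0],[0,0,0],[0,0,0],[0,0,0],[0,0,0],[0,0,0]]' --twist '[[0,0,1],[0,0,1],[0,0,1],[0,0,1],[0,0,1],[0,0,1],[0,0,1],[0,0,1]]' --gripper '[1,1,1,1,1,1,1,1]'

```text
time: 1.7
tool_pos: [0.55, -0.0, 0.4047]
ee_rot: [3.142, -0.0, 0.767]
wrist_force: [-0.3, -0.6, -0.4]
width: 0.0944
finger_force: 0.0
```

Call:
play_rows --translation '[[0,0,0],[0,0,0],[0,0,0],[0,0,0],[0,0,0],[0,0,0],[0.33,0.8,0],[0.33,0.8,0]]' --twist '[[0,0,1],[0,0,1],[0,0,1],[0,0,1],[0,0,1],[0,0,1],[0,0,0],[0,0,0]]' --gripper '[1,1,1,1,1,1,1,1]'

```text
time: 2.5
tool_pos: [0.5871, -0.0585, 0.4052]
ee_rot: [3.141, -0.001, 0.173]
wrist_force: [0.4, 0.2, -0.7]
width: 0.0939
finger_force: 0.0
```

```bash
python3 - <<'E'
from bench import robot
import cv2,numpy as np
o=robot.get_obs();print(o['time'],o['tool_pos'],o['ee_rot'],o['width'])
w=robot.snapshot("wrist")[:,:,::-1]; s=robot.snapshot("scene")[:,:,::-1]
cv2.imwrite('pics/w1.png',w)
a=cv2.resize(s[150:290,220:400],None,fx=4,fy=4);cv2.imwrite('pics/s1.png',a)
m=robot.camera_model("wrist");R=cv2.Rodrigues(np.array(m['rvec']))[0];print(-R.T@np.array(m['tvec']).ravel(),R)
for n in("green_jar","blue_jar","rack","coaster"):
    print(n,[([round(float(v),3) for v in d['centre']],round(float(d['score']),2)) for d in robot.spot_point(n,"wrist")][:4])
E
```

```text
2.5 [ 0.58708402 -0.05851441  0.40522628] [ 3.14134950e+00 -1.01148465e-03  1.72797587e-01] 0.09388145064590765
[ 0.65537541 -0.05061135  0.38400711] [[ 0.16660255 -0.98602287  0.00157479]
 [-0.95779895 -0.16145391  0.23781043]
 [-0.23423227 -0.04112815 -0.97131031]]
green_jar [([0.584, -0.06, 0.011], 0.94), ([0.71, 0.004, -0.001], 0.72), ([0.472, 0.01, 0.001], 0.57)]
blue_jar [([0.565, 0.048, 0.011], 0.69)]
rack [([0.578, -0.01, 0.006], 0.6)]
coaster []
```

View pics/w1.png

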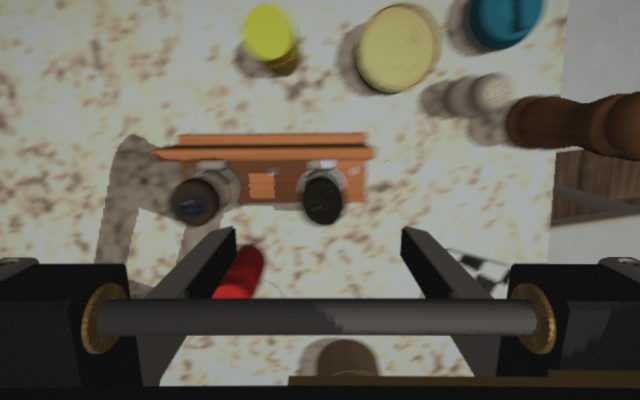

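View pics/s1.png

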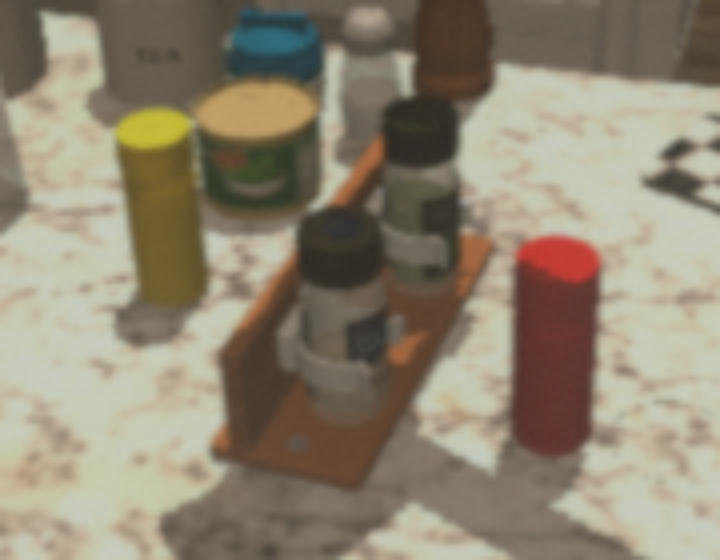

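The wrist view shows the green jar's plain dark cap near px (323, 202) and the blue-disc cap near (193, 207). The rack edges run level in the image. The scene crop confirms that the far jar has the green/black label.

```bash
cat >h.py <<'E'
from bench import robot
import cv2,numpy as np
def proj(cam,uv,z):
    m=robot.camera_model(cam);K=np.array(m['camera_matrix']);R=cv2.Rodrigues(np.array(m['rvec']))[0];c=-R.T@np.array(m['tvec']).ravel()
    p=(np.linalg.inv(K)@[*uv,1])[:2];q=p.copy()
    for _ in range(20):q=p/(1+m['k1']*(q@q))
    d=R.T@np.array([*q,1]);return c+d*(z-c[2])/d[2]
E
python3 - <<'E'
from h import *
for uv,z in[((323,203),.115),((193,207),.115),((180,135),.07),((365,135),.07),((366,203),.01)]:print(uv,proj("wrist",uv,z).round(4))
E
```

```text
(323, 203) [ 0.5867 -0.0626  0.115 ]
(193, 207) [0.5646 0.0443 0.115 ]
(180, 135) [0.617 0.077 0.07 ]
(365, 135) [ 0.6465 -0.0923  0.07  ]
(366, 203) [ 0.5691 -0.118   0.01  ]
```

Call:
play_rows --translation '[[-0.03,0.06,0.7],[0,0,0.9],[0,0,0.9],[0,0,0.6],[0,0,0.4],[0,0,0.15],[0,0,0],[0,0,0]]' --twist '[[0,0,0],[0,0,0],[0,0,0],[0,0,0],[0,0,0],[0,0,0],[0,0,0],[0,0,0]]' --gripper '[1,1,1,1,1,1,1,1]'

```text
time: 3.6
tool_pos: [0.5864, -0.0608, 0.2602]
ee_rot: [3.141, -0.002, 0.171]
wrist_force: [0.3, -0.6, 0.6]
width: 0.0941
finger_force: 0.0
```

Call:
play_rows --translation '[[0,0,0],[0,0,0],[0,0,0],[0,0,0],[0,0,0],[0,0,0],[0,0,0],[0,0,0]]' --twist '[[0,0,0],[0,0,0],[0,0,0],[0,0,0],[0,0,0],[0,0,0],[0,0,0],[0,0,0]]' --gripper '[-1,-1,-1,-1,-1,-1,-1,-1]'

```text
time: 4.4
tool_pos: [0.5858, -0.0604, 0.2588]
ee_rot: [-3.139, 0.001, 0.171]
wrist_force: [-1.8, 3.2, 2.8]
width: 0.0405
finger_force: 30.0
```

Call:
play_rows --translation '[[-0.08,0,0],[-0.08,0,0],[-0.08,0,0],[-0.08,0,0],[-0.08,0,0],[-0.08,0,0],[-0.08,0,0],[-0.08,0,0]]' --twist '[[0,0,0],[0,0,0],[0,0,0],[0,0,0],[0,0,0],[0,0,0],[0,0,0],[0,0,0]]' --gripper '[-1,-1,-1,-1,-1,-1,-1,-1]'

```text
time: 5.2
tool_pos: [0.5605, -0.0656, 0.2587]
ee_rot: [3.141, 0.0, 0.171]
wrist_force: [-1.0, 1.1, 0.7]
width: 0.0406
finger_force: 30.0
```

```bash
python3 - <<'E'
from h import *
o=robot.get_obs();print(o['wrist_torque'])
s=robot.snapshot("side")[:,:,::-1];t=robot.snapshot("scene")[:,:,::-1]
cv2.imwrite('pics/c2.png',np.hstack([cv2.resize(s[100:250,220:380],None,fx=2.5,fy=2.5),cv2.resize(t[150:300,240:400],None,fx=2.5,fy=2.5)]))
E
```

```text
[ 0.46103834  0.03562004 -0.01470398]
```

View pics/c2.png

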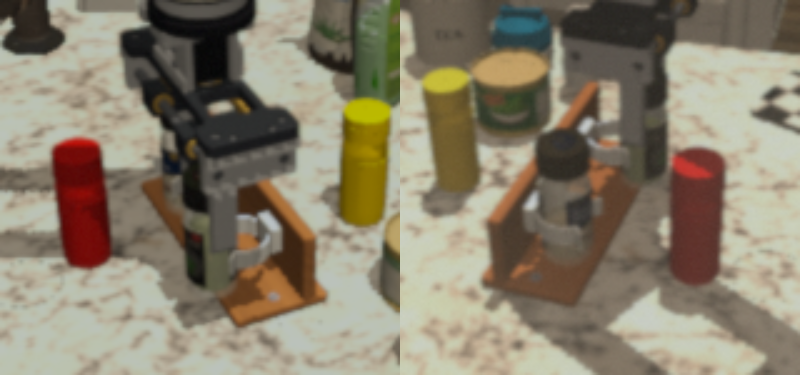

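The jar is free of the clip and looks upright. Next I pull it clear, lift it, and move toward the coaster.

Call:
play_rows --translation '[[-0.3,0,0],[-0.3,0,0],[-0.3,0,0],[0,0,-0.4],[0,0,-0.7],[0,0,-0.6],[0,0.4,0],[0,0.8,0]]' --twist '[[0,0,0],[0,0,0],[0,0,0],[0,0,0],[0,0,0],[0,0,0],[0,0,0],[0,0,0]]' --gripper '[-1,-1,-1,-1,-1,-1,-1,-1]'

```text
time: 6.1
tool_pos: [0.5329, -0.119, 0.3268]
ee_rot: [3.141, -0.001, 0.174]
wrist_force: [-0.2, -1.5, -0.8]
width: 0.0404
finger_force: 30.0
```

Call:
play_rows --translation '[[-0.2,0.7,0],[-0.5,0.8,0],[-0.5,0.8,0],[-0.5,0.7,0],[-0.3,0.3,0],[0,0,0],[0,0,0],[0,0,0]]' --twist '[[0,0,0],[0,0,0],[0,0,0],[0,0,0],[0,0,0],[0,0,0],[0,0,0],[0,0,0]]' --gripper '[-1,-1,-1,-1,-1,-1,-1,-1]'

```text
time: 6.9
tool_pos: [0.4773, -0.2621, 0.3259]
ee_rot: [-3.141, 0.0, 0.172]
wrist_force: [0.3, -0.4, -1.0]
width: 0.0402
finger_force: 30.0
```

```bash
python3 - <<'E'
from h import *
o=robot.get_obs();print(o['time'],o['tool_pos'],o['ee_rot'],o['width'])
w=robot.snapshot("wrist")[:,:,::-1];s=robot.snapshot("side")[:,:,::-1];t=robot.snapshot("scene")[:,:,::-1]
S=cv2.resize(s[130:350,150:350],(400,440));T=cv2.resize(t[80:300,310:510],(400,440))
cv2.imwrite('pics/c3.png',np.hstack([S,T]));cv2.imwrite('pics/w3.png',w)
# coaster corners from first side/scene pictures: centroid of four corners
for uv in[(255,279),(302,273),(313,316),(260,322),(283,298)]:print(uv,proj("side",uv,.006).round(4))
print('pot',proj("side",(193,268),.0),proj("scene",(445,243),0))
E
```

```text
6.9 [ 0.47726685 -0.26209287  0.32594026] [-3.14060900e+00  4.90561231e-04  1.71506569e-01] 0.04019468563432683
(255, 279) [ 0.4387 -0.2129  0.006 ]
(302, 273) [ 0.5197 -0.2202  0.006 ]
(313, 316) [ 0.5159 -0.3162  0.006 ]
(260, 322) [ 0.4329 -0.306   0.006 ]
(283, 298) [ 0.477  -0.2673  0.006 ]
pot [ 0.33668978 -0.1516001   0.        ] [ 0.33215333 -0.11659231  0.        ]
```

View pics/c3.png

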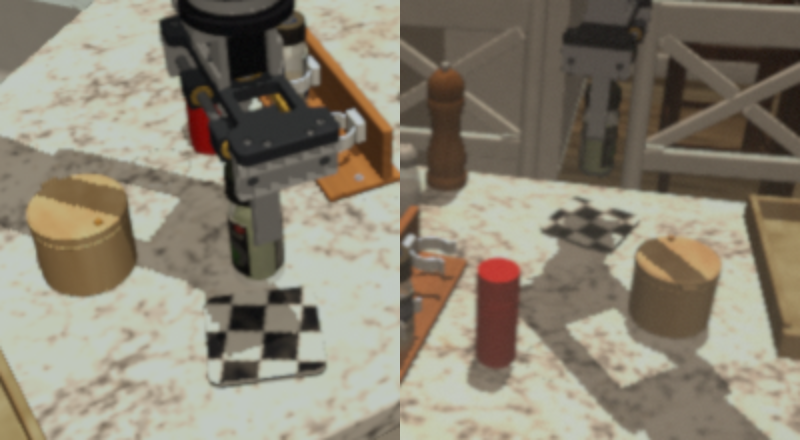

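View pics/w3.png

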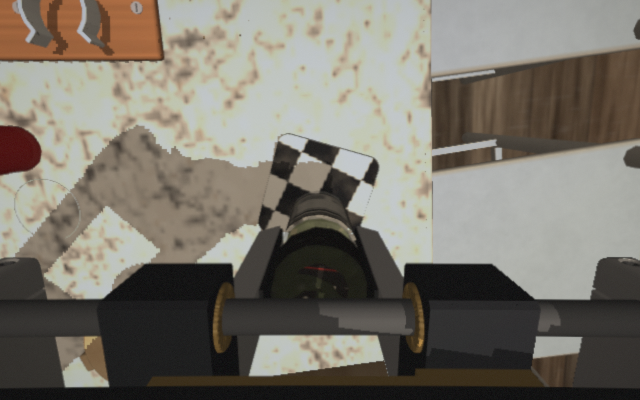

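```bash
python3 - <<'E'
from h import *
def px(cam,P):
    m=robot.camera_model(cam);K=np.array(m['camera_matrix'])
    R=cv2.Rodrigues(np.array(m['rvec']))[0];c=(R@np.array(P).T).T+np.array(m['tvec']).ravel();q=c[:,:2]/c[:,2:]
    q=q*(1+m['k1']*(q**2).sum(1,keepdims=True));return q@K[:2,:2].T+K[:2,2]
t=robot.get_obs()['tool_pos'];X=np.array([np.cos(.172),np.sin(.172),0]);Y=np.array([-X[1],X[0],0])
zb=t[2]-.249;a=np.linspace(0,2*np.pi,60)
w=cv2.imread('pics/w3.png');s=cv2.imread('pics/c3.png')[:, :400]
for tilt,col in((0,(0,0,255)),(8,(0,255,0)) ):
  th=np.radians(tilt);g=np.array([t[0],t[1],t[2]-.18])
  ax=np.array([0,0,1])*np.cos(th)-X*np.sin(th);ux=X*np.cos(th)+np.array([0,0,1])*np.sin(th)
  for h in(-.069,.036):
    C=g+ax*h+.0205*(np.cos(a)[:,None]*ux+np.sin(a)[:,None]*Y)
    cv2.polylines(w,[px("wrist",C).astype(int)],True,col,1)
    cv2.polylines(s,[((px("side",C)-[150,130])*2).astype(int)],True,col,1)
cc=[proj("wrist",u,.006) for u in((281,132),(381,157))];print(cc, np.linalg.norm(cc[0]-cc[1]))
cv2.imwrite('pics/o3.png',np.hstack([s,w[60:390,170:470][:, :].copy() if 0 else cv2.resize(w[120:340,220:420],(400,440))]))
E
```

```text
[array([ 0.52767103, -0.22017365,  0.006     ]), array([ 0.52128666, -0.31231245,  0.006     ])] 0.09235972405898207
```

View pics/o3.png

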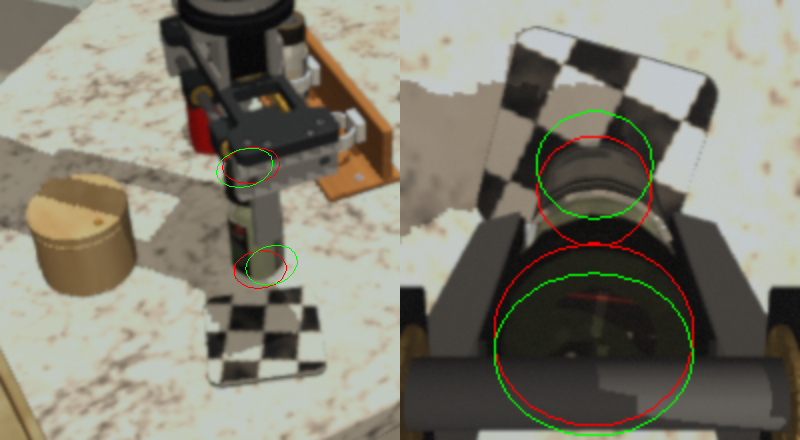

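The jar hangs upright (the red 0° model fits). The coaster centre is (0.477, -0.263), within about 1 mm of the jar. Lowering gently.

Call:
play_rows --translation '[[0,0.03,0.4],[0,0,0.5],[0,0,0.4],[0,0,0.2],[0,0,0.1],[0,0,0.05],[0,0,0.03],[0,0,0]]' --twist '[[0,0,0],[0,0,0],[0,0,0],[0,0,0],[0,0,0],[0,0,0],[0,0,0],[0,0,0]]' --gripper '[-1,-1,-1,-1,-1,-1,-1,-1]'

```text
time: 7.85
tool_pos: [0.4776, -0.2639, 0.2602]
ee_rot: [3.141, -0.001, 0.171]
wrist_force: [-0.1, 0.6, -0.7]
width: 0.0407
finger_force: 30.0
```

Call:
play_rows --translation '[[0,0,0.03],[0,0,0.03],[0,0,0],[0,0,0]]' --twist '[[0,0,0],[0,0,0],[0,0,0],[0,0,0]]' --gripper '[-1,-1,-1,-1]'

```text
time: 8.25
tool_pos: [0.4774, -0.2638, 0.2571]
ee_rot: [3.142, -0.0, 0.171]
wrist_force: [0.3, 0.2, -0.8]
width: 0.0404
finger_force: 30.0
```

Call:
play_rows --translation '[[0,0,0.03],[0,0,0.03],[0,0,0],[0,0,0]]' --twist '[[0,0,0],[0,0,0],[0,0,0],[0,0,0]]' --gripper '[-1,-1,-1,-1]'

```text
time: 8.65
tool_pos: [0.4774, -0.2638, 0.2552]
ee_rot: [3.141, -0.0, 0.171]
wrist_force: [-1.2, 0.5, 2.5]
width: 0.0404
finger_force: 30.0
```

Call:
play_rows --translation '[[0,0,0.02],[0,0,0],[0,0,0]]' --twist '[[0,0,0],[0,0,0],[0,0,0]]' --gripper '[-1,-1,-1]'

```text
time: 8.95
tool_pos: [0.4774, -0.2638, 0.2551]
ee_rot: [3.141, -0.001, 0.171]
wrist_force: [-1.8, 2.0, 5.1]
width: 0.0403
finger_force: 30.0
```

Firm contact. Release gradually, then lift away.

Call:
play_rows --translation '[[0,0,0],[0,0,0],[0,0,0],[0,0,0],[0,0,0],[0,0,0],[0,0,0],[0,0,0]]' --twist '[[0,0,0],[0,0,0],[0,0,0],[0,0,0],[0,0,0],[0,0,0],[0,0,0],[0,0,0]]' --gripper '[-0.1,0,0.2,0.4,0.6,0.6,0.6,0.6]'

```text
time: 9.75
tool_pos: [0.4774, -0.2638, 0.2539]
ee_rot: [3.142, -0.0, 0.171]
wrist_force: [-0.4, -0.7, -0.2]
width: 0.0752
finger_force: 0.0
```

Call:
play_rows --translation '[[0,0,-0.2],[0,0,-0.5],[0,0,-0.7],[0,0,-0.8],[0,0,-0.8],[0,0,-0.5],[0,0,0],[0,0,0]]' --twist '[[0,0,0],[0,0,0],[0,0,0],[0,0,0],[0,0,0],[0,0,0],[0,0,0],[0,0,0]]' --gripper '[0.6,0.6,0.6,0.6,0.6,0.6,0.6,0.6]'

```text
time: 10.55
tool_pos: [0.4773, -0.2637, 0.394]
ee_rot: [3.141, -0.001, 0.171]
wrist_force: [-0.6, -0.3, 0.2]
width: 0.0756
finger_force: 0.0
```

```bash
python3 - <<'E'
from h import *
s=robot.snapshot("side")[:,:,::-1];t=robot.snapshot("scene")[:,:,::-1]
print(robot.get_obs()['time'],[(d['centre'],d['score']) for d in robot.spot_point("green_jar","side")])
cv2.imwrite('pics/c4.png',np.hstack([cv2.resize(s[130:350,180:380],(400,440)),cv2.resize(t[130:300,250:450],(400,340+100))]))
E
```

```text
10.65 [([0.4681, 0.0049, -0.0029], 0.88), ([0.4767, -0.2619, 0.0042], 0.86), ([0.7042, 0.0036, 0.0013], 0.8)]
```

View pics/c4.png

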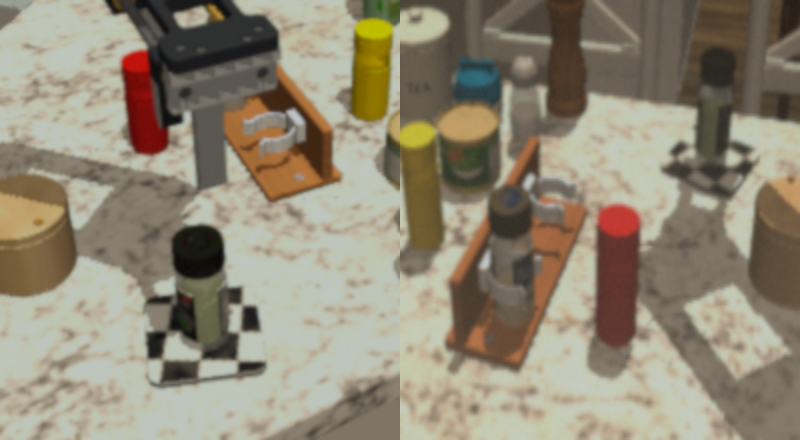

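The green jar stands upright at the coaster's centre, the blue jar is still in its clip, and the gripper is clear. I'm handing the job in.

```bash
python3 -c "
from bench import robot
print(robot.close_job())"
```

```text
the job is handed in; nothing more can be done
None
```

I pulled the green jar straight out of its clip and stood it upright within a few millimetres of the coaster's centre. The blue jar is still in its clip. I handed the job in at about 10.7 s, and no verdict was returned.

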